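# Shut the unused taps of the filtration manifold

## Robot

A 6-joint arm with a two-finger parallel gripper is mounted at the origin on the work surface. World frame = base frame: x ahead of the robot, y to its left, z up, the work surface at z = 0. Lengths are in m, angles in rad, forces in N, time in s.
With the tool pointing down it reaches from about 0.35 to 0.975 m from the base axis. Payload 4.9 kg.
Tool frame: the origin (TCP) lies midway between the tips of the shut fingers; the grasp point (between the pads) lies 19 mm behind it (manip.pinch_z is the distance from the TCP to the grasp point, in m); z points along the fingers, y is the direction in which the jaws open and shut (so a half turn about z gives the same grasp; the last joint's range is limited). The gripper opens to 85 mm and grips with 20 to 120 N. Pads are 22 mm wide; open, the fingers measure 114 mm over their backs; the gripper's body (76 mm by 85 mm) begins 54 mm behind the grasp point. The pads swing forward as they close: fully open they stand 13 mm farther back than shut.
Start: joints at [-1.304, 0.053, 1.613, -0, 1.476, -0.119], TCP at [0.235, -0.579, 0.231] pointing down, gripper open.
Joint ranges: [-3.01, 3.01], [-1.01, 2.22], [0.06, 2.58], [-1.02, 4.17], [0.09, 2.62], [-3.14, 3.14]. Speed limits (rad/s): [2.57, 2.57, 3.14, 3.14, 3.14, 3.14].

## Interface

Orientations are given as a unit quaternion [w, x, y, z].
In Python, from plant import manip gives the robot as it stands.
- The arm moves only by the tool drive_tool, never from a script. Its argument "commands" is text: rows parted by semicolons, each of 5 numbers parted by spaces: the finger opening in mm, from 0 to 85.4, then the shift along the tool's x, y, z in units of 30 mm (1.0 is 30 mm), then the turn about the tool's z in degrees. A call has exactly 8 rows; each row shifts and turns the commanded pose from where the row before left it, along the tool's axes as they then stand; what a row does not reach is not made up. A row lasts 1/8 s, in which the tool goes at most 62.5 mm and 10.7 degrees, less where a joint would pass 70% of its speed; a pose out of reach is approached as far as the arm can. A call is refused whole if a number of a shift passes 1 or a number of a turn 10.7, either way. A call with a gripper value outside its range is refused whole. The fingers move at their own pace and stop on an object; the grip force is fixed at half the most. Time passes only in rows, so rows that do not move let the fingers close, or fill a call up. It gives the time, the measured TCP pose, the force and the opening at its end, in the units of the state.
- manip.state(): the state, without advancing time (a new reading comes with each control period).
- manip.grab_frame(name): name is "scene" or "top" or "wrist"; returns the picture (420x560x3 uint8, red, green, blue); there is no depth.
- manip.camera_params(name): a dict with "fx", "fy", "cx", "cy" (pixels), "xyz" and "orientation" of the camera in the world. Camera axes: x right, y down, z forward; pixel columns grow to the right and rows downward; lengths in m; the calibration is good to about 2 mm. A picture is of the moment at which its call begins: read the wrist's pose just before it. camera_params takes no time and is no camera call; for the wrist camera it gives the pose at the moment of the call.
- manip.job_done(): hands the job in, once; it reports no verdict.
The state is a dict: "time": time; "joint_pos": joint angles; "joint_vel": joint speeds; "joint_efforts": joint torques, N m; "tool_pos": TCP position; "tool_rot": TCP orientation; "contact_force": force on the tool from outside, world axes, zero at the start; "ft_torque": the same for the moment, N m; "gripper_width": opening from 0.0 (shut) to 1.0 (fully open).
Only numpy, scipy, OpenCV 4.12 (cv2) and the standard library are available. Lean on these libraries where they do the work, as an engineer would, in place of code of your own. Each camera call takes 0.05 s, during which the arm holds its last target. There are 200 camera calls.

## Task

Only one of the three places of the vacuum filtration manifold carries a funnel and will be used. With a finger, push over the tap levers of the two places without a funnel, from upright to level, fully home against their stops, so that these two taps are shut. Leave the tap under the funnel open as it is, pick nothing up, and leave the funnel, the bare support discs and everything else standing where they are.

Things in the scene. Friction and masses are not known exactly. Their poses are not given: they have to be found in the camera images.
- manifold: Three-place vacuum filtration manifold, fixed: steel tube 42 mm thick, 440 mm long along y, centre 60 mm up. Origin under its middle at table height; x to the back (taps on the -x side, towards the robot), y left, z up. Risers at y = 150, 0, -150 mm, each with a valve body (30 x 26 x 26 mm, 115 mm up) and a seat of 60 mm diameter on top. Gauge of 48 mm at y = 205 mm, top 146 mm up.
- tap_left (a joint): Lever of the left tap. Swings about a level axis along the manifold's x through point tap_left_axis. 0 = upright, open; turns only clockwise seen from the robot (top goes to the right, manifold -y) to 1.571 = level, pointing right, at its stop, shut. Friction about 0.22 N m (4 N at the grip), no spring: it stays where it is left.
- tap_left_axis (a point): Point on the swing axis of the left tap lever, in the plane in which the lever's grip moves: 62 mm in front (manifold -x) of the riser's axis, 115 mm above the table.
- tap_left_tip (a point): Free end of the left lever, 77 mm from its swing axis. The lever's outer part is a black sleeve, 37 to 77 mm from the axis, 15 mm wide in the swing plane (7.5 mm either side of its centre line), 10 mm thick along the manifold's x. The hub, 22 mm across, lies 12 to 27 mm behind (manifold +x) the plane of the sleeve.
- place_left (a point): Centre of the flat seat on top of the left place, 165 mm above the table; the funnel or a bare support disc stands on it.
- tap_middle (a joint): Lever of the middle tap. Swings about a level axis along the manifold's x through point tap_middle_axis. 0 = upright, open; turns only clockwise seen from the robot (top goes to the right, manifold -y) to 1.571 = level, pointing right, at its stop, shut. Friction about 0.22 N m (4 N at the grip), no spring: it stays where it is left.
- tap_middle_axis (a point): Point on the swing axis of the middle tap lever, in the plane in which the lever's grip moves: 62 mm in front (manifold -x) of the riser's axis, 115 mm above the table.
- tap_middle_tip (a point): Free end of the middle lever, 77 mm from its swing axis. The lever's outer part is a black sleeve, 37 to 77 mm from the axis, 15 mm wide in the swing plane (7.5 mm either side of its centre line), 10 mm thick along the manifold's x. The hub, 22 mm across, lies 12 to 27 mm behind (manifold +x) the plane of the sleeve.
- place_middle (a point): Centre of the flat seat on top of the middle place, 165 mm above the table; the funnel or a bare support disc stands on it.
- tap_right (a joint): Lever of the right tap. Swings about a level axis along the manifold's x through point tap_right_axis. 0 = upright, open; turns only clockwise seen from the robot (top goes to the right, manifold -y) to 1.571 = level, pointing right, at its stop, shut. Friction about 0.22 N m (4 N at the grip), no spring: it stays where it is left.
- tap_right_axis (a point): Point on the swing axis of the right tap lever, in the plane in which the lever's grip moves: 62 mm in front (manifold -x) of the riser's axis, 115 mm above the table.
- tap_right_tip (a point): Free end of the right lever, 77 mm from its swing axis. The lever's outer part is a black sleeve, 37 to 77 mm from the axis, 15 mm wide in the swing plane (7.5 mm either side of its centre line), 10 mm thick along the manifold's x. The hub, 22 mm across, lies 12 to 27 mm behind (manifold +x) the plane of the sleeve.
- place_right (a point): Centre of the flat seat on top of the right place, 165 mm above the table; the funnel or a bare support disc stands on it.
- funnel: Filter funnel: open stainless cup, 72 mm diameter (76 mm at the bead), 120 mm tall with its base disc of 60 mm; stands loose and upright on one of the three seats. Origin at the centre of its underside, z up.
- disc_a: Bare stainless filter support disc with a perforated screen, 60 mm diameter, 15 mm tall, lying loose on a seat that has no funnel. Origin at the centre of its underside.
- disc_b: A second such bare support disc, on the other seat that has no funnel.
- dishes: Bystander: stack of three clear covered dishes, 92 mm diameter, 48 mm tall, on the table in front of the manifold. Origin at the centre of its underside, as for all bystanders.
- forceps: Bystander: flat steel forceps, about 137 mm long, 10 mm high, lying in front of the manifold.
- filter_box: Bystander: flat white box of filters, 72 x 72 x 35 mm, behind the manifold.
- beaker: Bystander: glass beaker, 68 mm diameter, 85 mm tall, behind the manifold.
- wash_bottle: Bystander: white wash bottle with bent spout, 72 mm diameter, 195 mm tall, to the left.
- pump_bottle: Bystander: white pump dispenser bottle, 68 mm diameter, 175 mm tall, to the right.
- timer: Bystander: flat digital timer, 68 x 90 x 18 mm, to the right.
- slide_box: Bystander: flat grey slide box, 87 x 177 x 30 mm, to the left.
Things that resemble listed ones, but are neither listed nor needed, are in the scene too. What is shaped like the funnel but brown or yellow is not meant.

How it is judged:
At the end, for the whole second after the job is handed in: Both taps without the funnel are shut: lever within 0.12 rad of level. The tap at the funnel stands within 0.45 rad of upright. The funnel stands upright on its seat, the two support discs lie on theirs, all within 15 mm of where they began (((horizontal distance between funnel and place_left below 0.03 m and value of joint tap_left below 0.45 rad) or (not (horizontal distance between funnel and place_left below 0.03 m) and value of joint tap_left above 1.45 rad)) and ((horizontal distance between funnel and place_middle below 0.03 m and value of joint tap_middle below 0.45 rad) or (not (horizontal distance between funnel and place_middle below 0.03 m) and value of joint tap_middle above 1.45 rad)) and ((horizontal distance between funnel and place_right below 0.03 m and value of joint tap_right below 0.45 rad) or (not (horizontal distance between funnel and place_right below 0.03 m) and value of joint tap_right above 1.45 rad)) and (horizontal distance between funnel and place_left below 0.03 m or horizontal distance between funnel and place_middle below 0.03 m or horizontal distance between funnel and place_right below 0.03 m) and distance of each of funnel, disc_a, disc_b from where it was at the start of the episode below 0.015 m and angle between funnel's own z axis and vertical below 0.1 rad); the robot touches nothing.
It fails at once if the manifold or a lever is pushed with the arm or the gripper's body instead of a finger (over 5 N) (contact force between the arm and manifold above 5 N).
It fails at once if the tap under the funnel is turned towards shut (more than 0.45 rad from upright) ((horizontal distance between funnel and place_left below 0.03 m and value of joint tap_left above 0.45 rad) or (horizontal distance between funnel and place_middle below 0.03 m and value of joint tap_middle above 0.45 rad) or (horizontal distance between funnel and place_right below 0.03 m and value of joint tap_right above 0.45 rad)).
It fails at once if the funnel or a bare support disc is lifted, tipped or shifted by more than 15 mm (distance of any of funnel, disc_a, disc_b from where it was at the start of the episode above 0.015 m or angle between any of funnel, disc_a, disc_b's own z axis and vertical above 0.2 rad).
It fails at once if a bystander on the table is picked up, knocked over or shifted by more than 25 mm (distance of any of dishes, forceps, filter_box, beaker, wash_bottle, pump_bottle, timer, slide_box from where it was at the start of the episode above 0.025 m or angle between any of dishes, forceps, filter_box, beaker, wash_bottle, pump_bottle, timer, slide_box's own z axis and vertical above 0.3 rad).
It also fails if it takes over 54 s, if anything falls off the work surface, if the arm or the gripper's body presses on something with over 40 N, if the wrist force passes 120 N, or if a joint passes its speed limit or range.

## Working session

There is one attempt and no reset: what is moved stays moved. The work goes in short steps, Python scripts to look and compute and a tool call to move; the robot and the scene stay as the last step left them, time stands still between calls to the robot, and variables do not carry over. Pictures are saved under pics/ and viewed, about 8 in all and at most 12, crops included, and the job is handed in when it is done.

Besides the shell and the picture viewer there is one more tool, called after "Emit:" as a command line: name --argument value ..., lists and objects as JSON in quotes. drive_tool: Moves the arm, as the interface text tells. Its arguments: {"type":"object","properties":{"commands":{"type":"string"}},"required":["commands"]}

```bash
mkdir -p pics
python3 - <<'E'
from plant import manip
import cv2
for n in ("scene","top"):
    cv2.imwrite(f"pics/{n}0.png",manip.grab_frame(n)[:,:,::-1]); print(n,manip.camera_params(n))
s=manip.state();print(s)
E
```

```text
scene {'fx': 387.7651026374149, 'fy': 387.7651026374149, 'cx': 273.3372443773057, 'cy': 205.36230607765523, 'xyz': array([0.9706139 , 0.703267  , 0.89729967]), 'orientation': array([-0.10048344,  0.25631902,  0.87983156, -0.3874275 ])}
top {'fx': 413.2754835605368, 'fy': 413.2754835605368, 'cx': 282.16601688158005, 'cy': 207.52348632615448, 'xyz': array([4.02458251e-01, 1.41853722e-03, 1.51460554e+00]), 'orientation': array([ 0.0358283 , -0.70555028,  0.70684433, -0.03586405])}
{'time': 0.1, 'joint_pos': array([-1.30396364e+00,  5.32933221e-02,  1.61411812e+00,  1.79810587e-06,
        1.47597723e+00, -1.18991934e-01]), 'joint_vel': array([-8.48493926e-04, -5.28648661e-04, -1.15605471e-03,  2.57292397e-05,
       -6.70910794e-04,  8.93336202e-04]), 'joint_efforts': array([ 1.08624827e-03, -3.94905567e+01, -3.71362638e+01, -4.66359393e-05,
        3.89548339e-03, -1.53214290e-05]), 'tool_pos': array([ 0.23506405, -0.57852799,  0.23020745]), 'tool_rot': array([-8.95618739e-04,  9.81449676e-01,  1.91717830e-01, -6.54279352e-05]), 'contact_force': array([-0.02284394,  0.63890204,  0.28235673]), 'ft_torque': array([0.04808293, 0.01833466, 0.01829736]), 'gripper_width': 1.0002171400164475}
```

View pics/scene0.png

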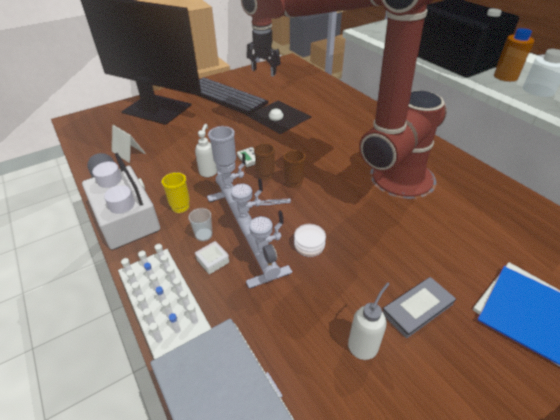

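View pics/top0.png

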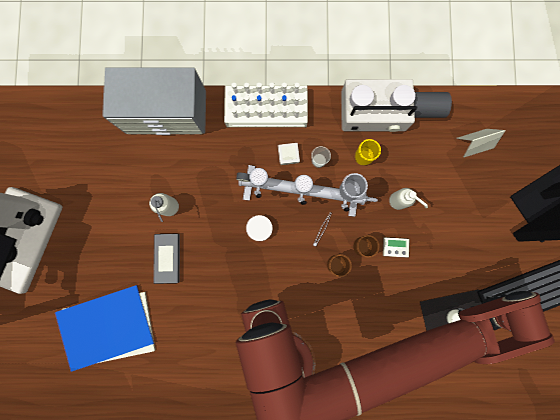

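The funnel stands on the right place (top image ~(354,186)). The discs are at left (259,177) and middle (304,184), so I shut the left and middle taps. Next I enlarge both views to get precise positions.

Run:
```python
import cv2
a=cv2.imread("pics/top0.png")[155:225,230:390]; cv2.imwrite("pics/t1.png",cv2.resize(a,None,fx=5,fy=5,interpolation=cv2.INTER_CUBIC))
a=cv2.imread("pics/scene0.png")[120:290,180:340]; cv2.imwrite("pics/s1.png",cv2.resize(a,None,fx=3.5,fy=3.5,interpolation=cv2.INTER_CUBIC))
```

```text
(no output)
```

View pics/t1.png

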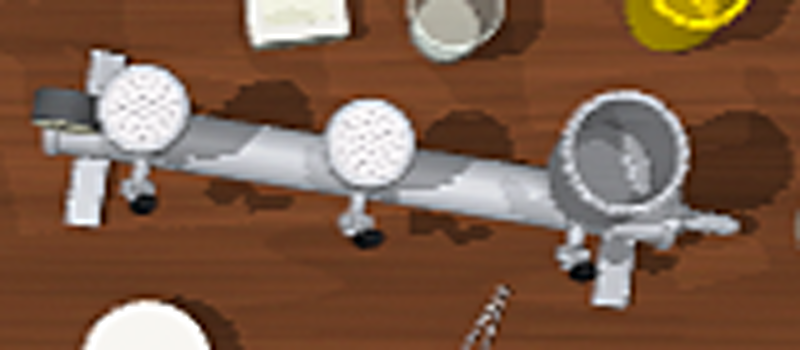

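View pics/s1.png

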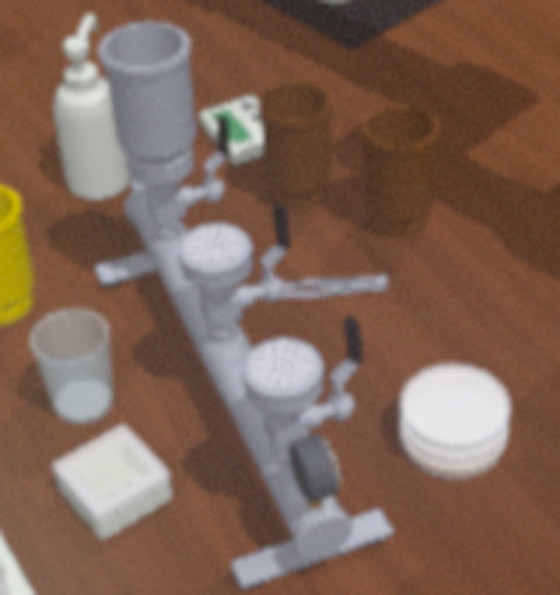

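```bash
cat > fit.py <<'E'
import numpy as np
from scipy.optimize import least_squares
from scipy.spatial.transform import Rotation as R
from plant import manip
C={n:manip.camera_params(n) for n in("scene","top")}
def proj(n,P):
    c=C[n];q=c["orientation"];p=R.from_quat([*q[1:],q[0]]).inv().apply(P-c["xyz"])
    return p[:,:2]/p[:,2:]*[c["fx"],c["fy"]]+[c["cx"],c["cy"]]
M=np.array([[0,.15,.18],[0,0,.18],[0,-.15,.285],[-.062,.15,.192],[-.062,0,.192],[-.062,-.15,.192]])
T=np.array([[144,110],[370,143],[626,150],[144,203],[368,238],[582,271]])/5+[230,155]
S=np.array([[284,368],[216,250],[146,60],[351,322],[281,208],[224,118]])/3.5+[180,120]
w=lambda v,P:R.from_euler("z",v[2]).apply(P)+[v[0],v[1],0]
def f(v): return np.r_[proj("top",w(v,M))-T,proj("scene",w(v,M))-S]
r=least_squares(lambda v:f(v).ravel(),[.47,0,0],loss="soft_l1")
if __name__=="__main__":
    print(r.x,np.degrees(r.x[2]));print(f(r.x).round(1))
    for n,y in(("L",.15),("M",0),("R",-.15)): print(n,w(r.x,np.array([[-.062,y,.115],[-.062,y-.077,.115]])).round(4))
E
python3 fit.py
python3 - <<'E'
from fit import *
# table points
for n,u in(("dishes",(259.5,228,.048)),("forceps1",(331,213,.01)),("forceps2",(316,244,.01))):
    print(n,least_squares(lambda p:(proj("top",np.array([[*p,u[2]]]))-u[:2]).ravel(),[.4,0]).x.round(3))
E
```

```text
[ 0.61575964 -0.07007882 -0.15142047] -8.675754070347415
[[-0.2  0.1]
 [-0.   0.3]
 [-0.   0.7]
 [-3.4 -0.4]
 [-2.2 -0.5]
 [ 1.1 -0.2]
 [-0.6 -1.8]
 [-0.7 -2.2]
 [-0.8 -5.3]
 [ 2.1  1.1]
 [ 0.7  0.8]
 [-0.8 -0.9]]
L [[0.5771 0.0876 0.115 ]
 [0.5655 0.0114 0.115 ]]
M [[ 0.5545 -0.0607  0.115 ]
 [ 0.5429 -0.1368  0.115 ]]
R [[ 0.5318 -0.209   0.115 ]
 [ 0.5202 -0.2851  0.115 ]]
dishes [0.479 0.082]
forceps1 [ 0.535 -0.177]
forceps2 [ 0.422 -0.121]
```

Emit:
drive_tool --commands "0 0 0 0 10.3; 0 0 0 0 10.3; 0 0 0 0 10.2; 0 0 -1 0 0; 0 0 -1 0 0; 0 0 -1 0 0; 0 0 -1 0 0; 0 0 -1 0 0"

```text
time: 1.1
tool_pos: [0.2578, -0.4295, 0.2307]
tool_rot: [-0.0, 0.997, -0.076, -0.0]
contact_force: [-0.3, -0.6, 0.2]
gripper_width: 0.001
```

Emit:
drive_tool --commands "0 0 -1 0 0; 0 0 -1 0 0; 0 0 -1 0 0; 0 0 -1 0 0; 0 0 -1 0 0; 0 0 -1 0 0; 0 0 -1 0 0; 0 0 -1 0 0"

```text
time: 2.1
tool_pos: [0.294, -0.1924, 0.2308]
tool_rot: [-0.0, 0.997, -0.076, -0.0]
contact_force: [-0.3, -0.4, 0.3]
gripper_width: -0.001
```

Emit:
drive_tool --commands "0 0 -1 0 0; 0 0 -1 0 0; 0 0 -1 0 0; 0 0.3 -1 0 0; 0 0.5 -1 0 0; 0 0.5 -1 0 0; 0 0.5 -1 0 0; 0 0.5 -1 0 0"

```text
time: 3.1
tool_pos: [0.3989, 0.0344, 0.2308]
tool_rot: [0.0, 0.997, -0.076, -0.0]
contact_force: [0.6, -0.1, 0.1]
gripper_width: -0.001
```

```bash
cat > where.py <<'E'
from fit import *
import sys
s=manip.state();R0=R.from_euler("z",r.x[2]);p=R0.inv().apply(s["tool_pos"]-[r.x[0],r.x[1],0])
q=s["tool_rot"];print("manifold xyz mm",(p*1000).round(1),"tool x in manifold",(R0.inv()*R.from_quat([*q[1:],q[0]])).as_matrix()[:,0].round(3),"F",R0.inv().apply(s["contact_force"]).round(1),s["time"],s["gripper_width"])
E
python3 where.py
```

```text
manifold xyz mm [-230.1   70.6  230.8] tool x in manifold [ 1.  0. -0.] F [0.6 0.  0.1] 3.1 -0.0006829092165594996
```

Emit:
drive_tool --commands "0 0 -1 0 0; 0 0.5 -1 0 0; 0 1 -1 0 0; 0 1 -1 0 0; 0 1 -0.3 0 0; 0 1 0 0 0; 0 0.9 0 0 0; 0 0 0 0 0"

```text
time: 4.1
tool_pos: [0.5789, 0.1359, 0.2304]
tool_rot: [0.0, 0.997, -0.076, -0.001]
contact_force: [0.1, 0.7, -0.6]
gripper_width: 0.001
```

```bash
python3 where.py
python3 - <<'E'
from fit import *
import cv2
cv2.imwrite("pics/w2.png",manip.grab_frame("wrist")[:,:,::-1])
a=manip.grab_frame("scene")[:,:,::-1][110:300,180:380]; cv2.imwrite("pics/s2.png",cv2.resize(a,None,fx=3,fy=3,interpolation=cv2.INTER_CUBIC))
E
```

```text
manifold xyz mm [-67.6 198.1 230.4] tool x in manifold [ 1.    -0.001 -0.002] F [ 0.   0.7 -0.6] 4.1 0.000858573863980025
```

View pics/s2.png

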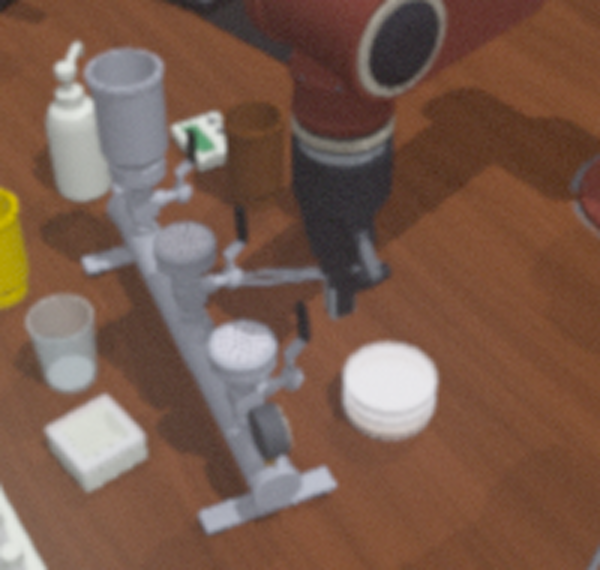

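View pics/w2.png

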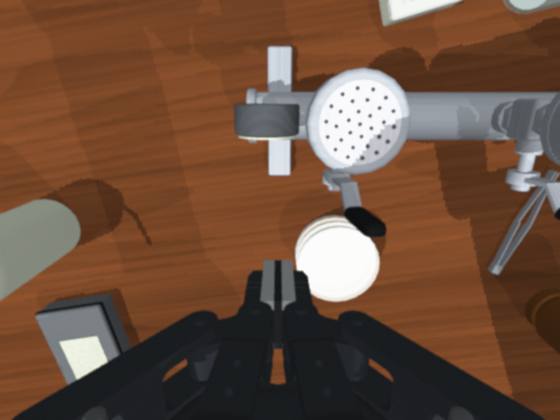

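Run:
```python
from fit import *
C["wrist"]=manip.camera_params("wrist"); print(C["wrist"]["xyz"])
P=lambda L:proj("wrist",w(r.x,np.array(L,float)/1000)).round(0)
print("tcp",P([[-67.6,198.1,230.4],[-56.6,198.1,230.4],[-67.6,183.6,230.4]]))
for th in (0,.15,.3):
    s,c=np.sin(th),np.cos(th)
    print(th,"tip-/+",P([[x,150-77*s+h*c,115+77*c+h*s] for x in(-57,-67) for h in(7.5,-7.5)]).tolist(),"base",P([[-62,150-37*s,115+37*c]]).tolist(), "disc",P([[0,150,180]]).tolist())
```

```text
[0.65852586 0.1236195  0.37316249]
tcp [[277. 275.]
 [277. 255.]
 [306. 275.]]
0 tip-/+ [[345.0, 227.0], [370.0, 227.0], [344.0, 242.0], [369.0, 242.0]] base [[344.0, 213.0]] disc [[361.0, 127.0]]
0.15 tip-/+ [[365.0, 227.0], [389.0, 226.0], [363.0, 242.0], [387.0, 241.0]] base [[352.0, 213.0]] disc [[361.0, 127.0]]
0.3 tip-/+ [[383.0, 226.0], [405.0, 223.0], [382.0, 241.0], [403.0, 238.0]] base [[359.0, 212.0]] disc [[361.0, 127.0]]
```

Emit:
drive_tool --commands "0 0.12 0 1 0; 0 0 0 0.9 0; 0 0 1 0 0; 0 0 0.5 0 0; 0 0 0.5 0 0; 0 0 0.3 0.1 0; 0 0 0.3 0.2 0; 0 0 0.2 0.2 0"

```text
time: 5.2
tool_pos: [0.5696, 0.0518, 0.1602]
tool_rot: [0.001, 0.997, -0.076, 0.001]
contact_force: [-1.5, 0.0, 5.6]
gripper_width: -0.002
```

```bash
python3 where.py
```

```text
manifold xyz mm [-64.  113.5 160.2] tool x in manifold [ 1.    -0.     0.002] F [-1.5 -0.2  5.6] 5.2 -0.001534728230633897
```

Emit:
drive_tool --commands "0 0 0.2 0.2 0; 0 0 0.15 0.25 0; 0 0 0.1 0.25 0; 0 0 0.1 0.25 0; 0 0 0.05 0.2 0; 0 0 0 0.1 0; 0 0 0 0.05 0; 0 0 0 0 0"

```text
time: 6.2
tool_pos: [0.5668, 0.0341, 0.1222]
tool_rot: [0.001, 0.997, -0.076, 0.0]
contact_force: [-3.7, -4.0, 12.3]
gripper_width: 0.002
```

```bash
python3 where.py
```

```text
manifold xyz mm [-64.1  95.6 122.2] tool x in manifold [ 1.    -0.     0.001] F [-3.1 -4.5 12.3] 6.2 0.0018155948018139148
```

Emit:
drive_tool --commands "0 0 0 0.08 0; 0 0 0 0.08 0; 0 0 0 0 0; 0 0 0 0 0; 0 0 0 0 0; 0 0 0 0 0; 0 0 0 0 0; 0 0 0 0 0"

```text
time: 7.2
tool_pos: [0.5671, 0.034, 0.1214]
tool_rot: [0.001, 0.997, -0.076, 0.0]
contact_force: [-14.2, -4.9, 30.0]
gripper_width: 0.001
```

```bash
python3 where.py
```

```text
manifold xyz mm [-63.8  95.5 121.4] tool x in manifold [1.    0.    0.001] F [-13.3  -7.   30. ] 7.2 0.0005458886689285167
```

Emit:
drive_tool --commands "0 0 0 -0.6 0; 0 0 0 -1 0; 0 0 0 -1 0; 0 0 0 -1 0; 0 0 1 0 0; 0 0 0.8 0 0; 0 0 0 0 0; 0 0 0 0 0"

```text
time: 8.2
tool_pos: [0.5579, -0.0177, 0.2226]
tool_rot: [-0.001, 0.997, -0.076, -0.001]
contact_force: [-0.6, 0.4, -0.1]
gripper_width: -0.0
```

```bash
python3 where.py
python3 - <<'E'
from fit import *
import cv2
a=manip.grab_frame("wrist")[:,:,::-1]
cv2.imwrite("pics/w3.png",a)
C["wrist"]=manip.camera_params("wrist")
P=lambda L:proj("wrist",w(r.x,np.array(L,float)/1000)).round(0)
for th in (0,.15,.3):
    s,c=np.sin(th),np.cos(th)
    print(th,"tip-/+",P([[x,-77*s+h*c,115+77*c+h*s] for x in(-57,-67) for h in(7.5,-7.5)]).tolist())
print("shut left sleeve",P([[-62,113,122],[-62,73,122]]).tolist())
E
```

```text
manifold xyz mm [-65.1  43.1 222.6] tool x in manifold [ 1.    -0.    -0.001] F [-0.7  0.3 -0.1] 8.2 -0.00041505264381871726
0 tip-/+ [[339.0, 238.0], [365.0, 238.0], [338.0, 254.0], [363.0, 254.0]]
0.15 tip-/+ [[359.0, 238.0], [384.0, 237.0], [358.0, 254.0], [382.0, 252.0]]
0.3 tip-/+ [[378.0, 237.0], [400.0, 234.0], [377.0, 253.0], [398.0, 250.0]]
shut left sleeve [[188.0, 209.0], [239.0, 209.0]]
```

View pics/w3.png

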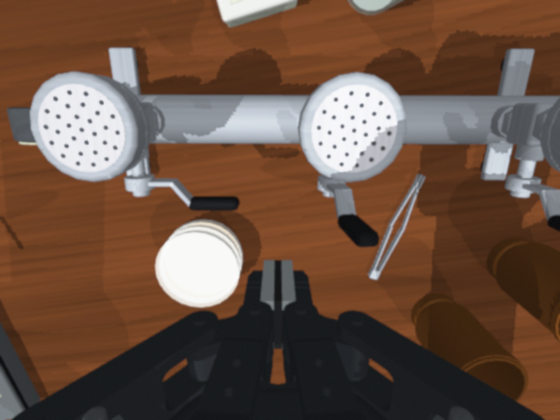

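The left lever is level: its sleeve lies horizontal at (190–239, 203). The middle lever's tip is near (360,235), leaning slightly as it started. Now the middle lever, with the same sweep.

Emit:
drive_tool --commands "0 0.02 0 0.9 0; 0 0 0 0.75 0; 0 0 0.7 0 0; 0 0 0.6 0 0; 0 0 0.5 0 0; 0 0 0.3 0.1 0; 0 0 0.3 0.2 0; 0 0 0.2 0.2 0"

```text
time: 9.25
tool_pos: [0.5474, -0.0969, 0.1598]
tool_rot: [0.001, 0.997, -0.076, 0.001]
contact_force: [-2.5, -0.1, 5.2]
gripper_width: -0.001
```

```bash
python3 where.py
```

```text
manifold xyz mm [-63.6 -36.8 159.8] tool x in manifold [ 1.    -0.001  0.001] F [-2.4 -0.5  5.2] 9.25 -0.0012362009582191805
```

Emit:
drive_tool --commands "0 0 0.2 0.2 0; 0 0 0.15 0.25 0; 0 0 0.1 0.25 0; 0 0 0.1 0.25 0; 0 0 0.05 0.2 0; 0 0 0 0.15 0; 0 0 0 0.1 0; 0 0 0 0.06 0"

```text
time: 10.25
tool_pos: [0.5452, -0.1146, 0.1214]
tool_rot: [0.001, 0.997, -0.076, 0.0]
contact_force: [-17.0, 0.6, 36.3]
gripper_width: -0.003
```

```bash
python3 where.py
```

```text
manifold xyz mm [-63.1 -54.7 121.4] tool x in manifold [1. 0. 0.] F [-16.9  -2.   36.3] 10.25 -0.00295475779544916
```

Same end height (121.4 mm) with a firm reaction, so it is at the stop. I retract straight up and back off.

Emit:
drive_tool --commands "0 0 0 -0.6 0; 0 0 0 -1 0; 0 0 0 -1 0; 0 0 0 -1 0; 0 -0.5 -0.5 -0.3 0; 0 -0.8 -0.6 0 0; 0 -1 -0.6 0 0; 0 0 0 0 0"

```text
time: 11.25
tool_pos: [0.4823, -0.0509, 0.2307]
tool_rot: [-0.001, 0.997, -0.075, -0.001]
contact_force: [0.4, -0.2, -0.5]
gripper_width: -0.001
```

```bash
python3 where.py
python3 - <<'E'
from plant import manip
import cv2,numpy as np
a=manip.grab_frame("wrist")[:,:,::-1]
b=cv2.resize(manip.grab_frame("scene")[:,:,::-1][110:300,180:340],None,fx=2.2,fy=2.2,interpolation=cv2.INTER_CUBIC)[:418]
b=cv2.copyMakeBorder(b,0,420-b.shape[0],0,0,cv2.BORDER_CONSTANT)
o=np.hstack([a,b]); cv2.imwrite("pics/w4.png",cv2.resize(o,(800,int(420*800/o.shape[1]))))
E
```

```text
manifold xyz mm [-134.8   -1.2  230.7] tool x in manifold [ 1.     0.002 -0.002] F [ 0.5 -0.2 -0.5] 11.25 -0.0012532932151682382
```

View pics/w4.png

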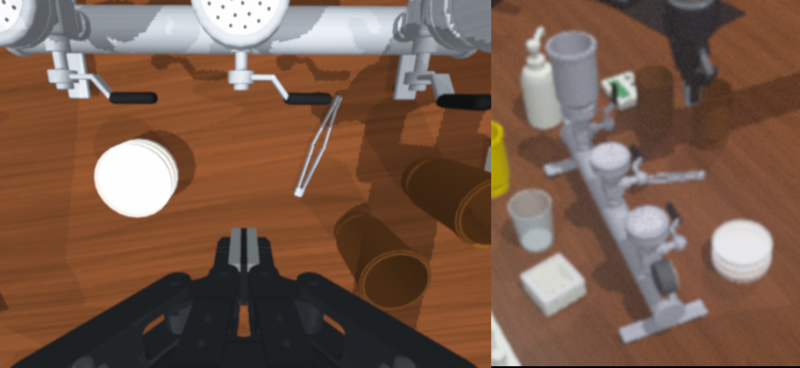

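The left and middle levers look level. The right lever at (465,102) is ambiguous because of wide-angle perspective, so I check it closely.

Run:
```python
from fit import *
import cv2
f=lambda n,y0,y1,x0,x1:cv2.resize(manip.grab_frame(n)[:,:,::-1][y0:y1,x0:x1],(390,390),interpolation=cv2.INTER_CUBIC)
C["wrist"]=manip.camera_params("wrist")
for nm in("wrist","scene"):
  for th in(0,.15,.3,.45,1.57):
    s,c=np.sin(th),np.cos(th); print(nm,th,proj(nm,w(r.x,np.array([[-60,-150-q*s,115+q*c] for q in(37,77)])/1000)).round(0).tolist())
cv2.imwrite("pics/z5.png",np.hstack([f("scene",120,220,190,290),f("wrist",40,190,410,560)]))
```

```text
wrist 0 [[502.0, 117.0], [551.0, 120.0]]
wrist 0.15 [[510.0, 117.0], [571.0, 120.0]]
wrist 0.3 [[517.0, 117.0], [588.0, 120.0]]
wrist 0.45 [[523.0, 117.0], [600.0, 119.0]]
wrist 1.57 [[519.0, 115.0], [572.0, 115.0]]
scene 0 [[244.0, 163.0], [243.0, 153.0]]
scene 0.15 [[243.0, 162.0], [241.0, 151.0]]
scene 0.3 [[242.0, 162.0], [240.0, 150.0]]
scene 0.45 [[242.0, 161.0], [239.0, 149.0]]
scene 1.57 [[241.0, 166.0], [237.0, 160.0]]
```

View pics/z5.png

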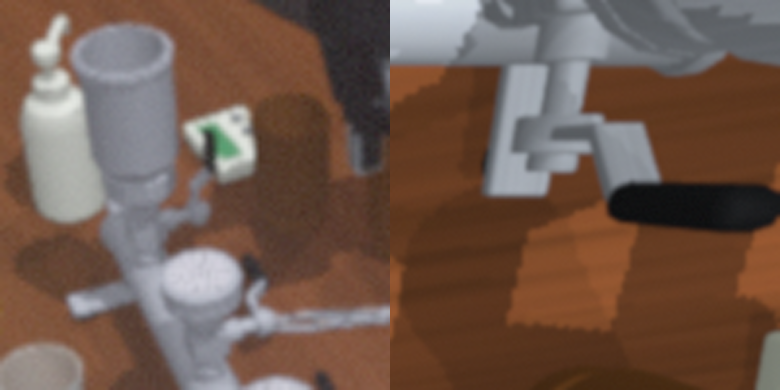

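In the scene view, the right lever's sleeve runs from about (243,163) to (244,153), which matches the upright prediction. The funnel and discs are in place, so I hand in.

```bash
python3 -c "
from plant import manip
manip.job_done();print(manip.state()['time'])"
```

```text
the job is handed in; nothing more can be done
the job is handed in; nothing more can be done
```

The funnel is on the right place, so I pushed the left and middle tap levers from upright to level with the closed fingertips. I then backed off and handed the job in at about 11.4 s; no verdict was reported.

**Shut taps:** both pushes ended at the same height, 121.4 mm. The reaction was about 30 N on the left and 36 N on the middle, so both levers look to be against their stops. In the pictures after each push, both sleeves lie level.

**Funnel tap:** the close-up wrist view alone was ambiguous because of perspective. In the scene camera its position matched an upright lever.

**Everything else:** in the last pictures, the funnel, both discs and the bystanders in view look undisturbed. I judged that by eye and did not measure it.

**Disagreement:** the wrist camera put the manifold about 3–4 mm further back than my first fit. I shifted about 4 mm towards it before pushing.

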